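# Hang a U shackle on a sprung jib hook

## Robot

A 6-joint arm with a two-finger parallel gripper is mounted at the origin on a cart in front of the work surface, level with it; the furniture and walls round the work are solid. World frame = base frame: x ahead of the robot, y to its left, z up, the work surface at z = 0. Lengths are in m, angles in rad, forces in N, time in s.
With the tool pointing down it reaches from about 0.25 to 0.775 m from the base axis. Payload 4 kg.
Tool frame: the origin (TCP) lies at the very end of the fingers, on their centre line; the grasp point (between the pads) lies 19 mm behind it (arm.grasp_offset is the z of the grasp point in the tool frame, in m); z points along the fingers, y is the line along which they close (so a half turn about z gives the same grasp; the last joint's range is limited). The gripper opens to 94 mm and grips with 3 to 60 N. Pads are 16 mm wide; open, the fingers measure 119 mm over their backs; the gripper's body (75 mm by 177 mm) begins 78 mm behind the grasp point.
Start: joints at [1.103, 0.087, 1.371, -0, 1.684, -0.103], TCP at [0.196, 0.514, 0.206] pointing down, gripper open.
Joint ranges: [-3.1, 3.1], [-0.76, 2.03], [0.27, 2.55], [-1.08, 4.22], [0.17, 2.65], [-2.57, 2.57]. Speed limits (rad/s): [2.79, 2.79, 3.14, 3.14, 3.14, 3.14].

## Interface

Orientations are given as a rotation vector (axis times angle).
In Python, from plant import arm gives the robot as it stands. The module is installed in compiled form; this text tells all that it offers.
- The arm moves only by the shell command python3 -m crank 'ROWS' [OPENING] [FORCE]. ROWS is JSON, a list of rows, each an object of numbers: "dx", "dy", "dz": the shift along the tool's x, y, z scaled (see below); "rx", "ry", "rz": the turn, a rotation vector about the tool's x, y, z scaled (see below). In form: [{"dx": .., "dy": .., "dz": .., "rx": .., "ry": .., "rz": ..}, ...]. A call has 1 to 10 rows; each row shifts and turns the commanded pose from where the row before left it, along the tool's axes as they then stand; what a row does not reach is not made up. The controller multiplies each number of a shift by 50 mm and each number of a turn by 8 degrees. A row lasts 1/10 s, in which the tool goes at most 50 mm and 8.59 degrees, less where a joint would pass 70% of its speed; a pose out of reach is approached as far as the arm can. A call with a number of a shift or a turn outside -1 to 1 is refused whole. A call with a gripper value outside its range is refused whole. OPENING is the opening, from 0 (shut) to 1 (fully open), set as the call begins (- or left out, the last holds). The fingers move at their own pace and stop on an object; FORCE is the grip in N (left out, the last holds). Time passes only in rows, so rows that do not move let the fingers close. It gives the time, the measured TCP pose, the force, the opening and the grip force at its end, in the units of the state.
- arm.get_obs(): the state, without advancing time (a new reading comes with each control period).
- arm.read_camera(name): name is "side" or "top" or "wrist"; returns (picture, depth): 384x512x3 uint8, red, green, blue; 384x512 float32, m along the optical axis (not along the pixel's ray), 0 where there is no reading.
- arm.camera_params(name): a dict with "fx", "fy", "cx", "cy" (pixels), "dist_coeffs" ([k1, k2, p1, p2, k3] as OpenCV has them; the pictures are not rectified), "R" (3x3) and "t" (3): a world point X has camera coordinates R X + t. Camera axes: x right, y down, z forward; pixel columns grow to the right and rows downward; lengths in m; the calibration is good to about 2 mm. A picture is of the moment at which its call begins: read the wrist's pose just before it. camera_params takes no time and is no camera call; for the wrist camera it gives the pose at the moment of the call.
- arm.finish_job(): hands the job in; it is judged then, once.
The state is a dict: "time_s": time; "q": joint angles; "joint_vel": joint speeds; "effort": joint torques, N m; "eef_pos": TCP position; "eef_rot": TCP orientation; "ft_force": force on the tool from outside, world axes, zero at the start; "ft_torque": the same for the moment, N m; "gripper_width": finger opening in m; "gripper_force": force on a finger pad.
Only numpy, scipy, OpenCV 4.12 (cv2) and the standard library are available. Lean on these libraries where they do the work, as an engineer would, in place of code of your own. Each camera call takes 0.05 s, during which the arm holds its last target. There are 200 camera calls.

## Task

Hang the steel U shackle on the sprung hook of the jib stand. First stand the shackle upright in the shallow tray on the stand's foot and let go of it; then take the hook by its black grip, pull it down against its spring, swing it round so that the hook passes under the shackle's arch, and let it rise under control, until the shackle hangs still from the raised hook, let go by the robot. Never let the empty hook fly up, and leave the keys, the padlock, the spanner and the blue packet where they lie.

Things in the scene. Friction and masses are not known exactly. Their poses are not given: they have to be found in the camera images.
- shackle: Loose steel U shackle, 0.6 kg (+-20 %), standing on its two ends like an upturned U. 92 mm wide along its own y, 127 mm high; bar 16 mm thick in its own x. Each end is a 24 x 24 mm square foot, 12 mm high, centred at y = +-34 mm. Legs 48 mm apart; arch's underside 105 mm up, crown 127 mm. Best held across the 16 mm at the crown, from above. Origin: centre of the underside; z points up.
- arch_inside (a point): Point of the shackle in the middle of its arch's underside, 105 mm over its origin; axes as the shackle's.
- jib_stand: Fixed stand: a grey foot plate 280 x 90 x 8 mm, with a round socket and a turning square mast at its far end and a shallow tray near its other end. Origin: on the mast's axis at bench height; its -x points along the plate to the tray, z is up. The mast with its round grey spring drum is 400 mm high.
- tray_center (a point): Centre of the tray's floor, 180 mm from the mast's axis, 8 mm over the bench; axes as the stand's. The tray is 102 mm long (along x) and 34 mm wide (along y) inside, its rim 10 mm high and 5 mm thick. The shackle stands in it with its own y along the tray's x, 5 mm of play all round.
- jib_mast (a joint): Swing of mast and hook arm, rad, stiff enough to stay where left. 0: the hook is right over the tray's middle. It grows counter-clockwise seen from above, about the stand's origin, by which the hook moves away to the stand's -y (right) side; range -0.3 to 1.5. Starts between 0.65 and 1.
- hook_carriage (a joint): How far the hook arm has been pulled down along the mast, m: 0 fully raised (where the spring holds it), 0.13 fully down. The spring pulls up with about 11 N net, nearly constant, and lifts the shackle too; let go empty, the arm flies up at 0.5 m/s, with the shackle it rises at 0.2 to 0.33 m/s.
- hook_grip (a point): Centre of the black grip block on the arm's end: 36 mm along the arm (x), 24 mm across (y), 45 mm high; take it from above across the 24 mm. 316 mm over the bench when raised. Axes turn with the mast (the stand's at swing 0). From the mast's axis it lies at x = -180 mm, y = -24 mm. The arm under it is 18 mm high, its top 22 mm under this point.
- hook_seat (a point): Top of the hook's prong at its middle, where the arch shall hang; 180 mm from the mast's axis, 205 mm over the bench raised, 75 mm fully down. A 10 mm bar: shank 85 mm down from the arm under the grip, prong 46 mm long pointing to the hook's +y (decreasing swing), tip turned up 18 mm. To pass under the arch in the tray the carriage must be down 0.11 or more; rising, it meets the arch at about 0.092.
- keys: Bystander: split ring with four keys lying on the bench, 73 x 127 x 10 mm. Origin: centre of the underside.
- padlock: Bystander: brass padlock lying on its back, 68 x 45 x 21 mm. Origin: centre of the underside.
- spanner: Bystander: combination spanner lying flat, 22 x 159 x 8 mm, long along its y. Origin: centre of the underside.
- packet_blue: Bystander: small blue cardboard packet lying on the bench, 52 x 75 x 24 mm. Origin: centre of the underside.

How it is judged:
By the outcome, as a careful person would: the job done as asked, in the order asked, and still so for the second after the job is handed in, with the robot touching nothing.
It also fails if it takes over 72 s, if anything falls off the work surface, if the arm or the gripper's body presses on something with over 40 N, if the wrist force passes 120 N, or if a joint passes its speed limit or range.

## Working session

There is one attempt and no reset: what is moved stays moved. The work goes in short steps, Python scripts to look and compute and a shell command to move; the robot and the scene stay as the last step left them, time stands still between calls to the robot, and variables do not carry over. Pictures are saved under pics/ and viewed, at most 11 in all, crops included, and the job is handed in when it is done.

```bash
mkdir -p pics; python3 - <<'E'
from plant import arm
import cv2,numpy as np
o=arm.get_obs();print(o['time_s'],o['eef_pos'],o['eef_rot'],o['gripper_width'])
for n in['top','side']:
    p,d=arm.read_camera(n);cv2.imwrite(f'pics/{n}0.png',p[...,::-1]);np.savez(f'{n}0.npz',p=p,d=d)
    c=arm.camera_params(n);print(n,{k:np.round(v,3).tolist() for k,v in c.items()})
E
```

```text
0.0 [0.19599615 0.51330445 0.20431242] [-0.56985266 -3.08885303  0.00328257] 0.0940312207451045
top {'fx': 361.894, 'fy': 361.894, 'cx': 257.682, 'cy': 194.409, 'dist_coeffs': [0.006, 0.0, 0.0, 0.0, 0.0], 'R': [[-0.232, -0.973, -0.005], [-0.874, 0.211, -0.438], [0.427, -0.098, -0.899]], 't': [0.166, 0.53, 1.17]}
side {'fx': 354.364, 'fy': 354.364, 'cx': 257.411, 'cy': 188.753, 'dist_coeffs': [-0.047, 0.0, 0.0, 0.0, 0.0], 'R': [[0.997, 0.072, 0.013], [0.059, -0.684, -0.727], [-0.043, 0.726, -0.686]], 't': [-0.496, 0.128, 1.272]}
```

View pics/top0.png

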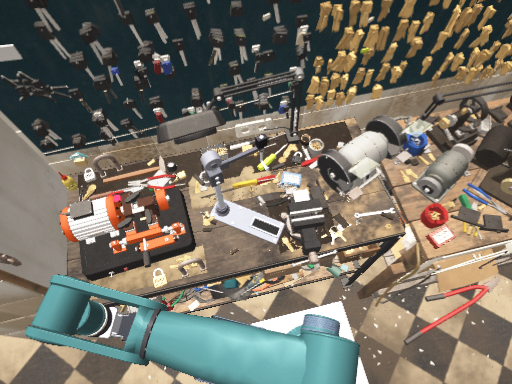

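View pics/side0.png

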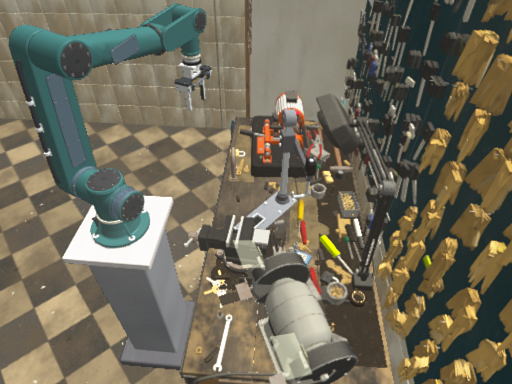

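The top view shows the tray at about (265,228), the mast base at (222,208) and the grip at (262,140). In the side view the mast is at about (290,150). The shackle isn't clear yet, so I'll zoom in.

```bash
cat > h.py <<'E'
from plant import arm
import numpy as np,cv2
def ray(n,uv,c=None):
    c=c or arm.camera_params(n);K=np.array([[c['fx'],0,c['cx']],[0,c['fy'],c['cy']],[0,0,1]])
    x=cv2.undistortPoints(np.array(uv,float).reshape(-1,1,2),K,np.array(c['dist_coeffs']))[:,0]
    R=np.array(c['R']);t=np.array(c['t']);d=np.c_[x,np.ones(len(x))]@R
    return -R.T@t,d
def onz(n,uv,z,c=None):
    o,d=ray(n,uv,c);return o+d*((np.array(z)-o[2])/d[:,2])[:,None]
def bydepth(n,uv,dep,c=None):
    o,d=ray(n,uv,c);return o+d*np.array([dep[int(v),int(u)] for u,v in uv])[:,None]
E
python3 - <<'E'
from h import *
p=np.load('top0.npz')['p'];q=np.load('side0.npz')['p']
a=cv2.resize(p[125:285,60:410],None,fx=2.28,fy=2.28,interpolation=cv2.INTER_CUBIC)
b=cv2.resize(q[90:384,180:380],None,fx=2,fy=2,interpolation=cv2.INTER_CUBIC)
cv2.imwrite('pics/topz.png',a[...,::-1]);cv2.imwrite('pics/sidez.png',b[...,::-1])
print(onz('top',[(265,228),(222,212),(180,265),(158,275),(88,174),(105,160),(375,215),(338,235),(310,220)],0))
E
```

```text
[[ 0.46891781  0.03031492  0.        ]
 [ 0.57158975  0.17584993  0.        ]
 [ 0.40282433  0.36280399  0.        ]
 [ 0.38518078  0.44418401  0.        ]
 [ 0.86447945  0.67376499  0.        ]
 [ 0.9157493   0.60305576  0.        ]
 [ 0.42176261 -0.3925636   0.        ]
 [ 0.37800779 -0.22838529  0.        ]
 [ 0.4602769  -0.14441783  0.        ]]
```

View pics/topz.png

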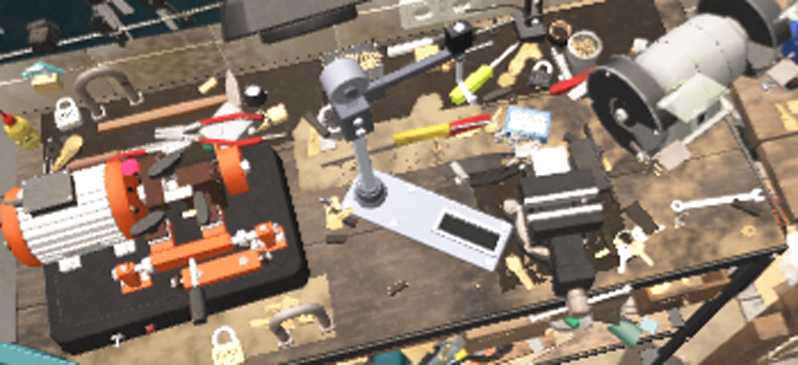

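View pics/sidez.png

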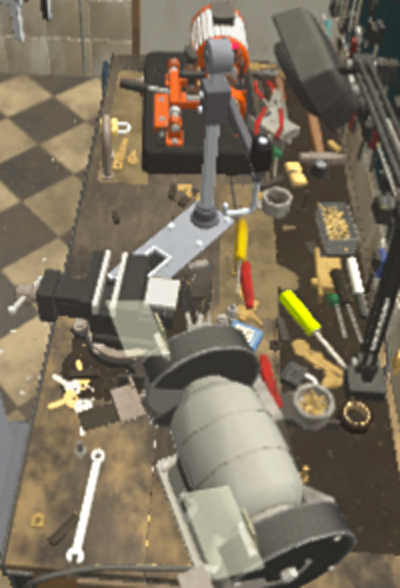

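The top crop shows the shackle at (303,320), i.e. full image about (193,265), beside the padlock at (225,345). In the side crop it is at (108,145). The tray is at (472,232) and the grip at (458,37) in the top crop. I'll measure from the depth images.

```bash
python3 - <<'E'
from h import *
# shackle cloud
for n in['top','side']:
    f=np.load(n+'0.npz');d=f['d'];v,u=np.mgrid[0:384,0:512]
    o,r=ray(n,np.c_[u.ravel(),v.ravel()]);X=o+r*d.reshape(-1,1);ok=d.ravel()>0
    m=ok&(abs(X[:,0]-.40)<.1)&(abs(X[:,1]-.34)<.08)&(X[:,2]>.03)&(X[:,2]<.16)
    Y=X[m];print(n,m.sum(),Y.min(0),Y.max(0),Y.mean(0))
    if len(Y)>5:
        rect=cv2.minAreaRect(Y[:,:2].astype(np.float32)*1000);print(rect)
        T=Y[Y[:,2]>Y[:,2].max()-.012];print('crown',T.mean(0),T.min(0),T.max(0))
        w,V=np.linalg.eigh(np.cov(Y[:,:2].T));print('axis',np.degrees(np.arctan2(V[1,1],V[0,1])))
    # obstacles: height map near stand
    P=X[ok]
    for x in np.arange(.3,.75,.05):
        print(' '.join('%4d'%(1000*np.percentile(s,95)) if len(s:=P[(abs(P[:,0]-x)<.025)&(abs(P[:,1]-y)<.025),2])>2 else '   .' for y in np.arange(-.25,.5,.05)))
E
```

```text
top 975 [0.35933216 0.27522063 0.03009323] [0.49996521 0.41974371 0.12883716] [0.45006297 0.35302107 0.0751455 ]
((432.1011962890625, 349.70745849609375), (145.19175720214844, 138.0349578857422), 4.989218711853027)
crown [0.4003409  0.33429171 0.12229335] [0.36215631 0.28988981 0.11713843] [0.49969878 0.41910519 0.12883716]
axis -143.37127196752718
-917 -920  124  114   96 -918 -919 -916 -917 -923 -921 -922    .    .    .
   2    4    2  118   87    3    2    2    2    2    3  121  117   19   21
   9   15  146  147  146   10    4    2   15    3    3  111   11   13  131
 292   48  148  149  147   18   17    9    3    4    4   62   79   84  122
 282   53  145  146  146   13   17   14   11    4   20   76  120  178  124
 220   56  128  129   45   46   33   12  396  394   33   64  143  181  178
 219  198   27   43   46  215  283  294  398  398   13   63  170  169  213
 196  147   58   28   67  339  294  289   52  371  392  389  162  165  177
  71   66   18   22   17   25    5  361  381  394  405  403  106  104  103
side 484 [0.36683762 0.27083633 0.03007473] [0.4998736  0.41983325 0.12765
[... 253 characters left out ...]

axis -140.22771926528137
   .    .  127  115   59    .    .    .    .    .    .    .    .    .    .
   2    4  104  117  119    3    1    2    2    2   11  122   46   18   20
   7   16  145  147  148   14    5    2   15    2   80  120   76   15  133
 293   48  145  147  146    .   12    7    2    2    3   61   81   84  122
 285   50  145  145  147   18   18   13   10    2   17   76  120  178  123
 221    .  129  128   43   47   10   11  390  391   30   62   67  180  178
 220  198    .   43   46  211  259  293  392  398    3   61  129  168  212
 196  183   58   28   68  339  293  293   51  365  386   61  165  163  175
  74   64   56   21   16   21    3  365  377  392  403  150  104  101  103
```

```bash
python3 - <<'E'
from h import *
f=np.load('top0.npz');p=f['p'];d=f['d']
g=cv2.cvtColor(p,cv2.COLOR_RGB2HSV)
# tray floor: dark inside plate
m=((g[...,2]<75)).astype(np.uint8);w=np.zeros_like(m);w[210:245,240:292]=1;m*=w
n,l,s,c=cv2.connectedComponentsWithStats(m)
for i in range(1,n):
    if s[i,4]>40:
        r=cv2.minAreaRect(np.argwhere(l==i)[:,::-1].astype(np.float32));b=cv2.boxPoints(r);print(s[i],c[i]);print(np.round(onz('top',np.vstack([b,c[i]]),.008),4))
# grip black
m=((g[...,2]<60)).astype(np.uint8);w[:]=0;w[128:160,250:275]=1;m*=w
n,l,s,c=cv2.connectedComponentsWithStats(m)
for i in range(1,n):
    if s[i,4]>25:
        v,u=np.where(l==i);Y=bydepth('top',np.c_[u,v],d);print('grip',s[i],c[i],np.median(Y,0),Y.min(0),Y.max(0))
# plate mask
m=((g[...,1]<60)&(g[...,2]>130)).astype(np.uint8);w[:]=0;w[195:248,205:290]=1;m*=w
n,l,s,c=cv2.connectedComponentsWithStats(m);i=1+s[1:,4].argmax()
r=cv2.minAreaRect(np.argwhere(l==i)[:,::-1].astype(np.float32));print('plate',s[i],np.round(onz('top',cv2.boxPoints(r),.008),3))
cs,_=cv2.findContours((l==i).astype(np.uint8),cv2.RETR_EXTERNAL,cv2.CHAIN_APPROX_NONE)
a=cv2.approxPolyDP(max(cs,key=len),4,True)[:,0];print(a.tolist(),np.round(onz('top',a,.008),3))
E
```

```text
[253 219  26  15 159] [265.51572327 226.43396226]
[[ 0.4906  0.0741  0.008 ]
 [ 0.5111  0.0605  0.008 ]
 [ 0.4527 -0.0175  0.008 ]
 [ 0.4329 -0.0035  0.008 ]
 [ 0.4716  0.0277  0.008 ]]
[280 227  12  13  48] [285.77083333 233.33333333]
[[ 0.4185 -0.0144  0.008 ]
 [ 0.4538 -0.041   0.008 ]
 [ 0.4313 -0.0694  0.008 ]
 [ 0.3964 -0.0426  0.008 ]
 [ 0.4273 -0.039   0.008 ]]
grip [253 138  16  12 102] [260.89215686 143.23529412] [0.63486352 0.00693559 0.31841711] [ 0.00178562 -0.06373433  0.06476851] [0.80218014 0.1640841  1.2849133 ]
plate [ 205  195   80   49 1422] [[ 0.572  0.244  0.008]
 [ 0.659  0.189  0.008]
 [ 0.467 -0.047  0.008]
 [ 0.389  0.013  0.008]]
[[205, 213], [274, 243], [284, 225], [221, 195]] [[ 0.579  0.24   0.008]
 [ 0.401  0.013  0.008]
 [ 0.461 -0.041  0.008]
 [ 0.64   0.166  0.008]]
```

```bash
python3 - <<'E'
from h import *
A=[]
for n in['top','side']:
    f=np.load(n+'0.npz');d=f['d'];v,u=np.mgrid[0:384,0:512]
    o,r=ray(n,np.c_[u.ravel(),v.ravel()]);X=o+r*d.reshape(-1,1)
    m=(d.ravel()>0)&(X[:,0]>.33)&(X[:,0]<.425)&(abs(X[:,1]-.32)<.075)&(X[:,2]>.03)&(X[:,2]<.16)
    Y=X[m];print(n,len(Y))
    for z in [(.03,.07),(.07,.1),(.1,.118),(.118,.14)]:
        s=Y[(Y[:,2]>z[0])&(Y[:,2]<z[1])]
        if len(s): print(z,len(s),s.mean(0).round(3),s.min(0).round(3),s.max(0).round(3))
    print(cv2.minAreaRect(Y[:,:2].astype(np.float32)*1000))
p,d=arm.read_camera('wrist');cv2.imwrite('pics/w0.png',p[...,::-1]);c=arm.camera_params('wrist');print(np.round(c['R'],2),np.round(-np.array(c['R']).T@c['t'],3),c['fx'])
E
```

```text
top 182
(0.03, 0.07) 36 [0.366 0.319 0.05 ] [0.359 0.276 0.03 ] [0.374 0.356 0.069]
(0.07, 0.1) 29 [0.367 0.31  0.086] [0.36  0.275 0.07 ] [0.381 0.358 0.1  ]
(0.1, 0.118) 50 [0.369 0.312 0.111] [0.36  0.279 0.101] [0.38  0.354 0.118]
(0.118, 0.14) 67 [0.37  0.319 0.123] [0.362 0.294 0.118] [0.38  0.344 0.129]
((370.7734680175781, 316.7990417480469), (17.277019500732422, 83.13465881347656), 4.989218711853027)
side 126
(0.03, 0.07) 41 [0.378 0.289 0.048] [0.369 0.271 0.03 ] [0.386 0.353 0.069]
(0.07, 0.1) 32 [0.378 0.29  0.085] [0.371 0.272 0.07 ] [0.384 0.351 0.099]
(0.1, 0.118) 26 [0.377 0.289 0.11 ] [0.369 0.276 0.1  ] [0.383 0.342 0.117]
(0.118, 0.14) 27 [0.375 0.311 0.123] [0.367 0.292 0.119] [0.382 0.333 0.128]
((375.6253662109375, 311.54803466796875), (16.626651763916016, 81.65167999267578), 3.2688844203948975)
[[ 0.36  0.93 -0.  ]
 [ 0.9  -0.34  0.25]
 [ 0.24 -0.09 -0.97]] [0.128 0.539 0.384] 294.6424924577135
```

View pics/w0.png

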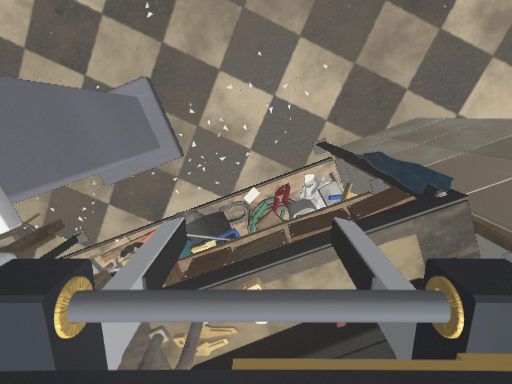

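The wrist view only shows the floor, the bench edge and the fingers. From the clouds, the shackle is at about (0.373, 0.315) with its y axis near 95°. The tray is near (0.47, 0.028), with the stand's x axis at about 50.5°.

```bash
cat > go.py <<'E'
import sys
from h import *
from scipy.spatial.transform import Rotation as Ro
# go.py x y z yawdeg : turn (units of 8deg, tool axes) then shift (units of 50mm) in turned tool axes
x,y,z,yaw=map(float,sys.argv[1:5]);a=np.radians(yaw)
o=arm.get_obs();Rc=Ro.from_rotvec(o['eef_rot']).as_matrix()
ty=np.array([np.cos(a),np.sin(a),0]);tz=np.array([0,0,-1.]);Rt=np.c_[np.cross(ty,tz),ty,tz]
print('pos',o['eef_pos'].round(4),'yaw',np.degrees(np.arctan2(Rc[1,1],Rc[0,1])).round(2),'tilt',Rc[:,2].round(3),'t',o['time_s'],'w',o['gripper_width'],'F',np.round(o['ft_force'],1))
print('turn',(np.degrees(Ro.from_matrix(Rc.T@Rt).as_rotvec())/8).round(3),'shift after',(Rt.T@(np.array([x,y,z])-o['eef_pos'])/.05).round(3))
E
python3 go.py .373 .315 .2 5
```

```text
pos [0.196  0.5134 0.2046] yaw 69.1 tilt [-0.001 -0.002 -1.   ] t 0.15 w 0.0938762018084699 F [-0.3  0.2  0.2]
turn [-1.100e-02  6.000e-03  8.012e+00] shift after [-4.262  3.18   0.092]
```

```bash
python3 -m crank '[{"rz":1,"dz":-0.1},{"rz":1,"dz":-0.1},{"rz":1,"dz":-0.1},{"rz":1,"dz":-0.1},{"rz":1,"dz":-0.1},{"rz":1,"dz":-0.1},{"rz":1},{"rz":1}]' 0.6 20; python3 -m crank '[{"dx":-0.5,"dy":0.38},{"dx":-0.5,"dy":0.38},{"dx":-0.5,"dy":0.38},{"dx":-0.5,"dy":0.38},{"dx":-0.5,"dy":0.38},{"dx":-0.5,"dy":0.38},{"dx":-0.4,"dy":0.35},{"dx":-0.4,"dy":0.3},{"dx":-0.2,"dy":0.2},{}]'
python3 go.py .373 .315 .2 5
python3 - <<'E'
from h import *
o=arm.get_obs();c=arm.camera_params('wrist');p,d=arm.read_camera('wrist');cv2.imwrite('pics/w1.png',p[...,::-1])
v,u=np.mgrid[0:384,0:512];O,r=ray('wrist',np.c_[u.ravel(),v.ravel()],c);X=O+r*d.reshape(-1,1)
m=(d.ravel()>0)&(X[:,0]>.33)&(X[:,0]<.43)&(abs(X[:,1]-.32)<.075)
for z in [(.02,.07),(.07,.1),(.1,.118),(.118,.14)]:
    s=X[m&(X[:,2]>z[0])&(X[:,2]<z[1])]
    if len(s)>3: print(z,len(s),s.mean(0).round(4),s.min(0).round(3),s.max(0).round(3),cv2.minAreaRect(s[:,:2].astype(np.float32)*1000))
E
```

```text
pos [0.196  0.5134 0.2046] yaw 69.1 tilt [-0.001 -0.002 -1.   ] t 0.15 w 0.0938762018084699 F [-0.3  0.2  0.2]
turn [-1.100e-02  6.000e-03  8.012e+00] shift after [-4.262  3.18   0.092]
(0.02, 0.07) 702 [0.3678 0.3181 0.0473] [0.359 0.276 0.02 ] [0.382 0.36  0.07 ] ((370.5198669433594, 318.60205078125), (16.113096237182617, 84.20965576171875), 5.823843479156494)
(0.07, 0.1) 340 [0.365  0.3453 0.0843] [0.36  0.276 0.07 ] [0.376 0.36  0.1  ] ((367.1963195800781, 318.2189025878906), (83.44054412841797, 15.481217384338379), 89.01078033447266)
(0.1, 0.118) 44 [0.3632 0.3518 0.102 ] [0.361 0.343 0.1  ] [0.369 0.357 0.105] ((363.2481994628906, 350.99639892578125), (14.969230651855469, 5.049058437347412), 65.74147033691406)schema error: expected keys dx, dy, dz, rx, ry, rz
schema error: expected keys dx, dy, dz, rx, ry, rz
```

View pics/w1.png

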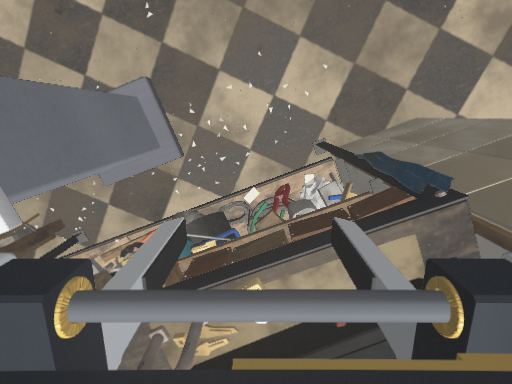

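The command needs every key in every row, so nothing moved. The picture is the same as before, with the arch visible at the bottom near (190,340).

```bash
python3 -m crank '[{"dx":0,"dy":0,"dz":-0.1,"rx":0,"ry":0,"rz":1},{"dx":0,"dy":0,"dz":-0.1,"rx":0,"ry":0,"rz":1},{"dx":0,"dy":0,"dz":-0.1,"rx":0,"ry":0,"rz":1},{"dx":0,"dy":0,"dz":-0.1,"rx":0,"ry":0,"rz":1},{"dx":0,"dy":0,"dz":-0.1,"rx":0,"ry":0,"rz":1},{"dx":0,"dy":0,"dz":-0.1,"rx":0,"ry":0,"rz":1},{"dx":0,"dy":0,"dz":0,"rx":0,"ry":0,"rz":1},{"dx":0,"dy":0,"dz":0,"rx":0,"ry":0,"rz":1}]' 0.6 20; python3 -m crank '[{"dx":-0.5,"dy":0.38,"dz":0,"rx":0,"ry":0,"rz":0},{"dx":-0.5,"dy":0.38,"dz":0,"rx":0,"ry":0,"rz":0},{"dx":-0.5,"dy":0.38,"dz":0,"rx":0,"ry":0,"rz":0},{"dx":-0.5,"dy":0.38,"dz":0,"rx":0,"ry":0,"rz":0},{"dx":-0.5,"dy":0.38,"dz":0,"rx":0,"ry":0,"rz":0},{"dx":-0.5,"dy":0.38,"dz":0,"rx":0,"ry":0,"rz":0},{"dx":-0.4,"dy":0.35,"dz":0,"rx":0,"ry":0,"rz":0},{"dx":-0.3,"dy":0.3,"dz":0,"rx":0,"ry":0,"rz":0},{"dx":0,"dy":0,"dz":0,"rx":0,"ry":0,"rz":0}]'
python3 go.py .373 .315 .2 5
cat > meas.py <<'E'
from h import *
c=arm.camera_params('wrist');p,d=arm.read_camera('wrist');np.savez('w.npz',p=p,d=d);cv2.imwrite('pics/w2.png',p[...,::-1])
v,u=np.mgrid[0:384,0:512];O,r=ray('wrist',np.c_[u.ravel(),v.ravel()],c);X=O+r*d.reshape(-1,1)
m=(d.ravel()>0)&(X[:,0]>.33)&(X[:,0]<.43)&(abs(X[:,1]-.32)<.075)
for z in [(.02,.07),(.07,.1),(.1,.118),(.118,.14)]:
    s=X[m&(X[:,2]>z[0])&(X[:,2]<z[1])]
    if len(s)>3: print(z,len(s),s.mean(0).round(4),s.min(0).round(3),s.max(0).round(3),cv2.minAreaRect(s[:,:2].astype(np.float32)*1000))
E
python3 meas.py
```

```text
time_s: 1.0
eef_pos: [0.1962, 0.5138, 0.2355]
eef_rot: [-2.127, -2.312, -0.0]
ft_force: [0.6, 0.8, -0.5]
gripper_width: 0.0566
gripper_force: 0.0
time_s: 1.9
eef_pos: [0.36, 0.341, 0.2351]
eef_rot: [2.124, 2.314, -0.001]
ft_force: [0.2, 0.1, -0.3]
gripper_width: 0.0562
gripper_force: 0.0
pos [0.36   0.341  0.2351] yaw 4.88 tilt [ 0.    -0.001 -1.   ] t 1.9 w 0.056208340984501906 F [ 0.2  0.1 -0.3]
turn [-0.     0.006 -0.015] shift after [-0.54   0.213  0.702]
(0.02, 0.07) 75 [0.3672 0.3571 0.0457] [0.36  0.35  0.021] [0.376 0.359 0.069] ((367.1595764160156, 355.5517883300781), (16.54783058166504, 6.907639503479004), 18.822423934936523)
(0.07, 0.1) 98 [0.3678 0.3566 0.0891] [0.361 0.351 0.071] [0.377 0.359 0.1  ] ((368.7007141113281, 355.42169189453125), (15.527667999267578, 7.424632549285889), 4.601166248321533)
(0.1, 0.118) 345 [0.3705 0.3326 0.1111] [0.361 0.279 0.1  ] [0.382 0.356 0.118] ((372.2747497558594, 317.640869140625), (16.458463668823242, 76.7738037109375), 5.205121040344238)
(0.118, 0.14) 673 [0.3716 0.319  0.1235] [0.363 0.291 0.118] [0.381 0.344 0.129] ((372.0545959472656, 317.8392028808594), (16.034269332885742, 53.09325408935547), 5.155045986175537)
```

```bash
python3 go.py .372 .318 .096 5.15
```

```text
pos [0.359  0.3419 0.2352] yaw 4.96 tilt [-0.001 -0.    -1.   ] t 1.95 w 0.05630301793388735 F [-0.6 -0.2  0. ]
turn [-0.005 -0.    -0.023] shift after [-0.5    0.216  2.784]
```

```bash
python3 -m crank '[{"dx":-0.24,"dy":0.1,"dz":0.2,"rx":0,"ry":0,"rz":0},{"dx":-0.25,"dy":0.11,"dz":0.3,"rx":0,"ry":0,"rz":-0.02},{"dx":0,"dy":0,"dz":0.5,"rx":0,"ry":0,"rz":0},{"dx":0,"dy":0,"dz":0.5,"rx":0,"ry":0,"rz":0},{"dx":0,"dy":0,"dz":0.5,"rx":0,"ry":0,"rz":0},{"dx":0,"dy":0,"dz":0.5,"rx":0,"ry":0,"rz":0},{"dx":0,"dy":0,"dz":0.28,"rx":0,"ry":0,"rz":0},{"dx":0,"dy":0,"dz":0,"rx":0,"ry":0,"rz":0}]'; python3 go.py .372 .318 .096 5.15;python3 go.py .372 .318 .096 5.15
```

```text
time_s: 2.75
eef_pos: [0.3692, 0.3181, 0.0937]
eef_rot: [-2.115, -2.321, 0.009]
ft_force: [-0.7, 0.1, -0.4]
gripper_width: 0.0564
gripper_force: 0.0
pos [0.3692 0.3181 0.0937] yaw 5.31 tilt [-0.005 -0.003 -1.   ] t 2.75 w 0.05641261178112858 F [-0.7  0.1 -0.4]
turn [-0.035  0.02   0.02 ] shift after [-0.007  0.055 -0.047]
pos [0.3692 0.3181 0.0937] yaw 5.31 tilt [-0.005 -0.003 -1.   ] t 2.75 w 0.05641261178112858 F [-0.7  0.1 -0.4]
turn [-0.035  0.02   0.02 ] shift after [-0.007  0.055 -0.047]
```

```bash
python3 -m crank '[{"dx":0,"dy":0,"dz":0,"rx":0,"ry":0,"rz":0},{"dx":0,"dy":0,"dz":0,"rx":0,"ry":0,"rz":0},{"dx":0,"dy":0,"dz":0,"rx":0,"ry":0,"rz":0},{"dx":0,"dy":0,"dz":0,"rx":0,"ry":0,"rz":0},{"dx":0,"dy":0,"dz":0,"rx":0,"ry":0,"rz":0},{"dx":0,"dy":0,"dz":0,"rx":0,"ry":0,"rz":0}]' 0 30
```

```text
time_s: 3.35
eef_pos: [0.3714, 0.3193, 0.097]
eef_rot: [-2.117, -2.321, -0.001]
ft_force: [-0.3, -0.6, 1.8]
gripper_width: 0.0155
gripper_force: 30.0
```

```bash
python3 -m crank '[{"dx":0,"dy":0,"dz":-0.2,"rx":0,"ry":0,"rz":0},{"dx":0,"dy":0,"dz":-0.4,"rx":0,"ry":0,"rz":0},{"dx":0,"dy":0,"dz":-0.5,"rx":0,"ry":0,"rz":0},{"dx":0,"dy":0,"dz":-0.5,"rx":0,"ry":0,"rz":0.4},{"dx":0,"dy":0,"dz":-0.5,"rx":0,"ry":0,"rz":0.8},{"dx":0,"dy":0,"dz":-0.5,"rx":0,"ry":0,"rz":0.9},{"dx":0,"dy":0,"dz":-0.5,"rx":0,"ry":0,"rz":0.9},{"dx":0,"dy":0,"dz":-0.4,"rx":0,"ry":0,"rz":0.9},{"dx":0,"dy":0,"dz":-0.15,"rx":0,"ry":0,"rz":0.9},{"dx":0,"dy":0,"dz":0,"rx":0,"ry":0,"rz":0.78}]'
python3 -m crank '[{"dx":-0.2,"dy":0.24,"dz":0,"rx":0,"ry":0,"rz":0},{"dx":-0.5,"dy":0.55,"dz":0,"rx":0,"ry":0,"rz":0},{"dx":-0.6,"dy":0.65,"dz":0,"rx":0,"ry":0,"rz":0},{"dx":-0.6,"dy":0.65,"dz":0,"rx":0,"ry":0,"rz":0},{"dx":-0.6,"dy":0.65,"dz":0,"rx":0,"ry":0,"rz":0},{"dx":-0.6,"dy":0.65,"dz":0,"rx":0,"ry":0,"rz":0},{"dx":-0.6,"dy":0.65,"dz":0,"rx":0,"ry":0,"rz":0},{"dx":-0.5,"dy":0.55,"dz":0,"rx":0,"ry":0,"rz":0},{"dx":-0.4,"dy":0.4,"dz":0,"rx":0,"ry":0,"rz":0},{"dx":-0.2,"dy":0.25,"dz":0,"rx":0,"ry":0,"rz":0}]'
python3 -m crank '[{"dx":0,"dy":0,"dz":0,"rx":0,"ry":0,"rz":0},{"dx":0,"dy":0,"dz":0,"rx":0,"ry":0,"rz":0}]'
python3 - <<'E'
from h import *
c=arm.camera_params('wrist');p,d=arm.read_camera('wrist');cv2.imwrite('pics/w3.png',p[...,::-1])
np.savez('w3.npz',p=p,d=d,**{k:np.array(v) for k,v in c.items()})
E
python3 go.py .47 .028 .2 -39.5
```

```text
time_s: 4.35
eef_pos: [0.3713, 0.3191, 0.2798]
eef_rot: [-2.843, -1.336, -0.001]
ft_force: [0.9, 0.1, -6.7]
gripper_width: 0.0157
gripper_force: 30.0
time_s: 5.35
eef_pos: [0.4199, -0.036, 0.2777]
eef_rot: [-2.841, -1.341, 0.006]
ft_force: [-0.2, -0.0, -6.5]
gripper_width: 0.0154
gripper_force: 30.0
time_s: 5.55
eef_pos: [0.4205, -0.0328, 0.278]
eef_rot: [-2.838, -1.342, 0.003]
ft_force: [0.5, -0.6, -7.4]
gripper_width: 0.0157
gripper_force: 30.0
pos [ 0.4207 -0.0324  0.2783] yaw -39.32 tilt [-0.002  0.001 -1.   ] t 5.6 w 0.015732274233786647 F [-0.7  0.3 -6.1]
turn [-0.014  0.002  0.022] shift after [ 1.559 -0.007  1.567]
```

View pics/w3.png

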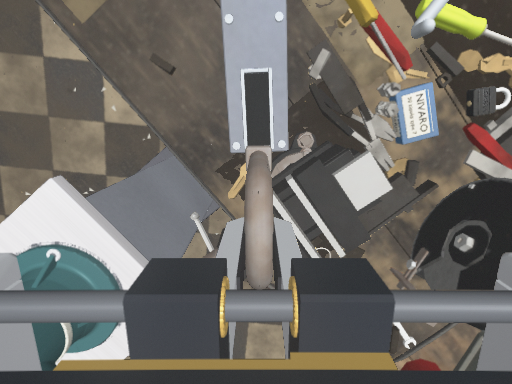

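The wrist picture shows the plate at columns 222–288 with the tray's dark floor centred near (257,108). The shackle is held at (260,215) and lines up well with the tray. I'll fit the edges.

```bash
python3 - <<'E'
from h import *
f=np.load('w3.npz');p=f['p'];c={k:f[k] for k in f.files if k not in'pd'};c={k:(float(v) if v.ndim==0 else v) for k,v in c.items()}
g=cv2.cvtColor(p,cv2.COLOR_RGB2GRAY).astype(float)
gx=cv2.Sobel(cv2.GaussianBlur(g,(0,0),1),-1,1,0)
L,R,l,r=[],[],[],[]
def sub(row,a,b,s):
    k=gx[row,a:b]*s;i=int(k.argmax());i=min(max(i,1),len(k)-2);y=k[i-1:i+2];q=(y[0]-2*y[1]+y[2]);return a+i+(.5*(y[0]-y[2])/q if q else 0)
for row in range(3,140,3):
    L.append((sub(row,212,238,1),row));R.append((sub(row,274,298,-1),row))
    if 76<row<142:l.append((sub(row,238,252,-1),row));r.append((sub(row,264,280,1),row))
def fit(P):
    P=np.array(P);vx,vy,x,y=cv2.fitLine(P.astype(np.float32),cv2.DIST_HUBER,0,.01,.01).ravel();s=vx/vy;return lambda row:x+s*(row-y)
E={}
for n,P,z in(('L',L,.008),('R',R,.008),('li',l,.018),('ri',r,.018)):
    k=fit(P);print(n,np.round([k(5),k(135)],1),np.round(np.std([a-k(b) for a,b in P]),2))
    E[n]=onz('wrist',[(k(5),5),(k(135),135)],z,c)
print(E)
for a,b in(('L','R'),('li','ri')):
    da=E[a][0]-E[a][1];db=E[b][0]-E[b][1];print('dir',[np.degrees(np.arctan2(q[1],q[0])).round(2) for q in(da,db)])
    ang=np.arctan2((da/np.linalg.norm(da)+db/np.linalg.norm(db))[1],(da/np.linalg.norm(da)+db/np.linalg.norm(db))[0])
    n=np.array([-np.sin(ang),np.cos(ang)]);oa=np.mean(E[a][:,:2]@n);ob=np.mean(E[b][:,:2]@n);print('width',oa-ob,'mid',(oa+ob)/2,'ang',np.degrees(ang))
# along: far tray edges along column
gy=cv2.Sobel(cv2.GaussianBlur(g,(0,0),1),-1,0,1)
for col in(248,254,260,266):print(col,[(i,round(gy[i,col])) for i in range(55,90) if abs(gy[i,col])>60 and abs(gy[i,col])>=max(abs(gy[i-1,col]),abs(gy[i+1,col]))],
 [(i,round(gy[i,col])) for i in range(130,165) if abs(gy[i,col])>60 and abs(gy[i,col])>=max(abs(gy[i-1,col]),abs(gy[i+1,col]))])
for col in (232,236,278,282):print(col,[(i,round(gy[i,col])) for i in range(140,170) if abs(gy[i,col])>60 and abs(gy[i,col])>=max(abs(gy[i-1,col]),abs(gy[i+1,col]))])
E
```

```text
L [220.8 229. ] 0.17
R [285.9 287.7] 0.1
li [240.1 246.7] 0.09
ri [266.1 269.8] 0.08
{'L': array([[0.51785827, 0.1650776 , 0.008     ],
       [0.41400545, 0.02778081, 0.008     ]]), 'R': array([[ 0.58576675,  0.10945698,  0.008     ],
       [ 0.48208218, -0.02795728,  0.008     ]]), 'li': array([[0.53645126, 0.14578737, 0.018     ],
       [0.43529407, 0.01121345, 0.018     ]]), 'ri': array([[ 0.56297794,  0.12406109,  0.018     ],
       [ 0.46144003, -0.01019359,  0.018     ]])}
dir [np.float64(52.9), np.float64(52.96)]
width 0.08781426285193333 mid -0.35754653398323966 ang 52.929859352213114
dir [np.float64(53.07), np.float64(52.9)]
width 0.03401264655726227 mid -0.3576991170419027 ang 52.98392463535994
248 [(68, 153), (72, -378)] [(146, 144)]
254 [(68, 156), (72, -383)] [(146, 232), (151, -164)]
260 [(68, 143), (72, -386)] [(146, 235), (150, -149)]
266 [(67, 120), (71, -351)] [(145, 228), (154, -86)]
232 [(148, -69), (152, -198)]
236 [(142, 154), (152, -265), (166, 70), (169, -71)]
278 [(141, 77), (147, -84), (151, -236), (162, 149)]
282 [(140, 150), (150, -241), (159, 144)]
```

```bash
python3 -c "
import numpy as np,cv2
p=np.load('w3.npz')['p'];cv2.imwrite('pics/w3z.png',cv2.resize(p[50:175,215:300],None,fx=4.6,fy=4.6,interpolation=cv2.INTER_CUBIC)[...,::-1])"
```

```text
(no output)
```

View pics/w3z.png

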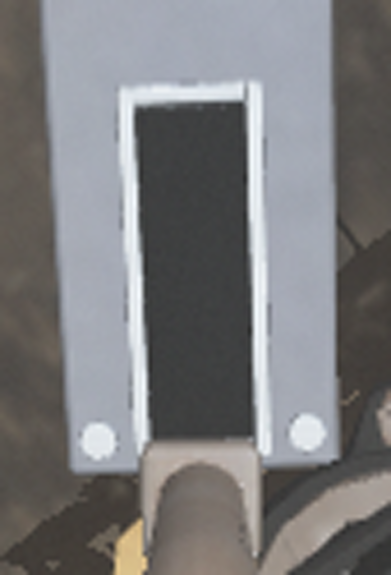

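The crop shows the white tray rim round the dark floor. The far inner edge is at full-image row 72, and the shackle's foot hides the near end.

```bash
python3 - <<'E'
from h import *
f=np.load('w3.npz');c={k:f[k] for k in f.files if k not in'pd'};c={k:(float(v) if v.ndim==0 else v) for k,v in c.items()}
a=np.radians(52.95);e=np.array([np.cos(a),np.sin(a)]);n=np.array([-e[1],e[0]]);mid=-.3576
for nm,uv,z,off in(('inner',(256.5,72),.018,.051),('outer',(256.5,67.7),.018,.056),('plate end',(259,151.5),.008,None)):
    s=onz('wrist',[uv],z,c)[0,:2]@e;print(nm,s, s-off if off else '')
    if off: print((s-off)*e+mid*n)
# held shackle: cloud along e
d=f['d'];v,u=np.mgrid[0:384,0:512];O,r=ray('wrist',np.c_[u.ravel(),v.ravel()],c);X=O+r*d.reshape(-1,1)
m=(d.ravel()>0)&(abs(X[:,0]-.42)<.07)&(abs(X[:,1]+.033)<.07)&(X[:,2]>.17)&(X[:,2]<.32)&(u.ravel()>235)&(u.ravel()<282)&(v.ravel()<270)
S=X[m]
for z0,z1 in((.18,.2),(.2,.25),(.25,.28),(.28,.31),(.3,.31)):
    s=S[(S[:,2]>z0)&(S[:,2]<z1)]
    if len(s)>3:print(z0,len(s),s[:,2].max().round(4),cv2.minAreaRect(s[:,:2].astype(np.float32)*1000))
E
python3 go.py .47 .028 .2 -37.05
```

```text
inner 0.3567206484848361 0.3057206484848361
[0.46960442 0.02854052]
outer 0.3622647830249868 0.30626478302498683
[0.46993227 0.0289748 ]
plate end 0.24517639605509756 
0.18 314 0.2 ((442.2998962402344, -6.981266021728516), (23.361003875732422, 23.73761749267578), 51.214149475097656)
0.2 174 0.25 ((445.6536560058594, -3.2155418395996094), (5.808481216430664, 15.752054214477539), 50.7054557800293)
0.25 290 0.2798 ((436.8044738769531, -14.008136749267578), (32.61063003540039, 21.78708267211914), 50.982635498046875)
0.28 2997 0.3099 ((427.7159423828125, -25.203716278076172), (55.209007263183594, 27.505876541137695), 63.42498016357422)
0.3 1799 0.3099 ((424.3901672363281, -31.745668411254883), (40.54982376098633, 25.034948348999023), 63.6518440246582)
pos [ 0.4207 -0.0324  0.2783] yaw -39.32 tilt [-0.002  0.001 -1.   ] t 5.6 w 0.015732274233786647 F [-0.7  0.3 -6.1]
turn [-0.014  0.002 -0.284] shift after [1.558 0.059 1.567]
```

```bash
python3 -m crank '[{"dx":0,"dy":0,"dz":0,"rx":0,"ry":0,"rz":-0.24},{"dx":0.3,"dy":0,"dz":0,"rx":0,"ry":0,"rz":0},{"dx":0.4,"dy":0.01,"dz":0,"rx":0,"ry":0,"rz":0},{"dx":0.4,"dy":0.01,"dz":0.1,"rx":0,"ry":0,"rz":0},{"dx":0.3,"dy":0.01,"dz":0.3,"rx":0,"ry":0,"rz":0},{"dx":0.17,"dy":0,"dz":0.5,"rx":0,"ry":0,"rz":0},{"dx":0,"dy":0,"dz":0.6,"rx":0,"ry":0,"rz":0},{"dx":0,"dy":0,"dz":0.6,"rx":0,"ry":0,"rz":0},{"dx":0,"dy":0,"dz":0.5,"rx":0,"ry":0,"rz":0},{"dx":0,"dy":0,"dz":0.35,"rx":0,"ry":0,"rz":0}]'
python3 -m crank '[{"dx":0,"dy":0,"dz":0,"rx":0,"ry":0,"rz":0},{"dx":0,"dy":0,"dz":0,"rx":0,"ry":0,"rz":0}]'
python3 - <<'E'
from h import *
O=[]
for n in('top','side','wrist'):
    c=arm.camera_params(n);p,d=arm.read_camera(n);O.append(arm.get_obs()['eef_pos'])
    np.savez(n+'4.npz',p=p,d=d,**{k:np.array(v) for k,v in c.items()})
    if n=='wrist':continue
    v,u=np.mgrid[0:384,0:512];o,r=ray(n,np.c_[u.ravel(),v.ravel()],c);X=o+r*d.reshape(-1,1)
    e=np.array([np.cos(np.radians(52.95)),np.sin(np.radians(52.95))]);nn=np.array([-e[1],e[0]]);q=(X[:,:2]-[.4698,.0288])
    A=np.c_[q@e,q@nn,X[:,2]]*1000
    m=(d.ravel()>0)&(abs(A[:,0])<50)&(abs(A[:,1])<22)&(A[:,2]>50)&(A[:,2]<120);S=A[m];print(n,len(S),np.percentile(S,[2,50,98],axis=0).round(1).tolist())
print(np.mean(O,0))
a=np.load('top4.npz')['p'][180:260,210:310];b=np.load('side4.npz')['p'][170:270,240:340]
cv2.imwrite('pics/c4.png',np.hstack([cv2.resize(a,(400,320)),cv2.resize(b,(320,320)),])[...,::-1])
E
python3 go.py .4697 .0292 .105 -37.4
```

```text
time_s: 6.6
eef_pos: [0.4685, 0.0301, 0.1289]
eef_rot: [-2.813, -1.394, 0.006]
ft_force: [-0.1, -0.5, -7.7]
gripper_width: 0.0157
gripper_force: 30.0
time_s: 6.8
eef_pos: [0.4701, 0.0295, 0.1317]
eef_rot: [-2.815, -1.393, 0.001]
ft_force: [0.3, -0.5, -5.9]
gripper_width: 0.016
gripper_force: 30.0
pos [0.471  0.0294 0.1327] yaw -37.38 tilt [ 0.002  0.    -1.   ] t 6.85 w 0.015355565658244483 F [ 0.2 -0.3 -5.8]
turn [ 0.011 -0.01   0.003] shift after [-0.019 -0.019  0.555]Traceback (most recent call last):
  File "<stdin>", line 10, in <module>
    return _quantile_unchecked(
        a, q, axis, out, overwrite_input, method, keepdims, weights)
    return _ureduce(a,
                    func=_quantile_ureduce_func,
    ...<5 lines>...
                    overwrite_input=overwrite_input,
                    method=method)
    r = func(a, **kwargs)
    result = _quantile(arr,
                       quantiles=q,
    ...<2 lines>...
                       out=out,
                       weights=wgt)
    slices_having_nans = np.isnan(arr[-1, ...])
                                  ~~~^^^^^^^^^
IndexError: index -1 is out of bounds for axis 0 with size 0
```

```bash
python3 -m crank '[{"dx":0,"dy":0,"dz":0.15,"rx":0,"ry":0,"rz":0},{"dx":0,"dy":0,"dz":0.15,"rx":0,"ry":0,"rz":0},{"dx":0,"dy":0,"dz":0.12,"rx":0,"ry":0,"rz":0},{"dx":0,"dy":0,"dz":0.04,"rx":0,"ry":0,"rz":0},{"dx":0,"dy":0,"dz":0.03,"rx":0,"ry":0,"rz":0},{"dx":0,"dy":0,"dz":0,"rx":0,"ry":0,"rz":0}]'
```

```text
time_s: 7.45
eef_pos: [0.4703, 0.0287, 0.1068]
eef_rot: [-2.817, -1.39, 0.0]
ft_force: [0.4, 0.4, -7.1]
gripper_width: 0.016
gripper_force: 30.0
```

```bash
python3 -m crank '[{"dx":0,"dy":0,"dz":0.02,"rx":0,"ry":0,"rz":0},{"dx":0,"dy":0,"dz":0.02,"rx":0,"ry":0,"rz":0},{"dx":0,"dy":0,"dz":0,"rx":0,"ry":0,"rz":0}]'
```

```text
time_s: 7.75
eef_pos: [0.4706, 0.0288, 0.1052]
eef_rot: [2.817, 1.39, 0.001]
ft_force: [0.3, 0.3, -5.7]
gripper_width: 0.0155
gripper_force: 30.0
```

```bash
python3 -m crank '[{"dx":0,"dy":0,"dz":0.02,"rx":0,"ry":0,"rz":0},{"dx":0,"dy":0,"dz":0.02,"rx":0,"ry":0,"rz":0},{"dx":0,"dy":0,"dz":0,"rx":0,"ry":0,"rz":0}]'
```

```text
time_s: 8.05
eef_pos: [0.4715, 0.0288, 0.105]
eef_rot: [2.816, 1.39, 0.005]
ft_force: [-1.6, 0.4, 4.4]
gripper_width: 0.0157
gripper_force: 30.0
```

```bash
python3 -m crank '[{"dx":0,"dy":0,"dz":-0.02,"rx":0,"ry":0,"rz":0},{"dx":0,"dy":0,"dz":0,"rx":0,"ry":0,"rz":0},{"dx":0,"dy":0,"dz":0,"rx":0,"ry":0,"rz":0},{"dx":0,"dy":0,"dz":0,"rx":0,"ry":0,"rz":0},{"dx":0,"dy":0,"dz":-0.05,"rx":0,"ry":0,"rz":0},{"dx":0,"dy":0,"dz":-0.2,"rx":0,"ry":0,"rz":0},{"dx":0,"dy":0,"dz":-0.5,"rx":0,"ry":0,"rz":0},{"dx":0,"dy":0,"dz":-0.7,"rx":0,"ry":0,"rz":0},{"dx":0,"dy":0,"dz":-0.8,"rx":0,"ry":0,"rz":0},{"dx":0,"dy":0,"dz":-0.8,"rx":0,"ry":0,"rz":0}]' 0.6
python3 -m crank '[{"dx":0,"dy":0,"dz":-0.8,"rx":0,"ry":0,"rz":0},{"dx":0,"dy":0,"dz":-0.8,"rx":0,"ry":0,"rz":-0.5},{"dx":0,"dy":0,"dz":-0.6,"rx":0,"ry":0,"rz":-0.8},{"dx":0,"dy":0,"dz":-0.25,"rx":0,"ry":0,"rz":-1},{"dx":0,"dy":0,"dz":0,"rx":0,"ry":0,"rz":-1},{"dx":0,"dy":0,"dz":0,"rx":0,"ry":0,"rz":-1},{"dx":0,"dy":0,"dz":0,"rx":0,"ry":0,"rz":-1},{"dx":0,"dy":0,"dz":0,"rx":0,"ry":0,"rz":-0.8}]'
python3 -m crank '[{"dx":-0.2,"dy":0.2,"dz":0,"rx":0,"ry":0,"rz":0},{"dx":-0.4,"dy":0.5,"dz":0,"rx":0,"ry":0,"rz":0},{"dx":-0.4,"dy":0.5,"dz":0,"rx":0,"ry":0,"rz":0},{"dx":-0.4,"dy":0.5,"dz":0,"rx":0,"ry":0,"rz":0},{"dx":-0.4,"dy":0.5,"dz":0,"rx":0,"ry":0,"rz":0},{"dx":-0.4,"dy":0.5,"dz":0,"rx":0,"ry":0,"rz":0},{"dx":-0.2,"dy":0.3,"dz":0,"rx":0,"ry":0,"rz":0},{"dx":-0.1,"dy":0.15,"dz":0,"rx":0,"ry":0,"rz":0},{"dx":0,"dy":0,"dz":0,"rx":0,"ry":0,"rz":0},{"dx":0,"dy":0,"dz":0,"rx":0,"ry":0,"rz":0}]'
python3 - <<'E'
from h import *
for n in('top','side','wrist'):
    c=arm.camera_params(n);p,d=arm.read_camera(n)
    np.savez(n+'5.npz',p=p,d=d,**{k:np.array(v) for k,v in c.items()})
    v,u=np.mgrid[0:384,0:512];o,r=ray(n,np.c_[u.ravel(),v.ravel()],c);X=o+r*d.reshape(-1,1)
    e=np.array([np.cos(np.radians(52.95)),np.sin(np.radians(52.95))]);nn=np.array([-e[1],e[0]]);q=(X[:,:2]-[.4698,.0288])
    A=np.c_[q@e,q@nn,X[:,2]]*1000
    m=(d.ravel()>0)&(abs(A[:,0])<55)&(abs(A[:,1])<22)&(A[:,2]>20)&(A[:,2]<160);S=A[m]
    if len(S)>10:
        print(n,'shackle',len(S),np.percentile(S,[2,50,98],axis=0).round(1).tolist(),cv2.minAreaRect(S[S[:,2]>100,:2].astype(np.float32)))
    m=(d.ravel()>0)&(abs(X[:,0]-.635)<.05)&(abs(X[:,1]-.005)<.05)&(X[:,2]>.325)&(X[:,2]<.345);S=X[m]
    if len(S)>10:print(n,'grip',len(S),cv2.minAreaRect(S[:,:2].astype(np.float32)*1000),S[:,2].max())
c=np.load('wrist5.npz')['p'];s=np.load('side5.npz')['p'][150:260,240:340]
cv2.imwrite('pics/c5.png',np.hstack([cv2.resize(c,(440,330)),cv2.resize(s,(300,330),interpolation=cv2.INTER_CUBIC)])[...,::-1])
E
python3 go.py .635 .007 .36 11.4
```

```text
time_s: 9.05
eef_pos: [0.4701, 0.0288, 0.2587]
eef_rot: [2.817, 1.39, 0.001]
ft_force: [1.1, 0.0, 0.2]
gripper_width: 0.0565
gripper_force: 0.0
time_s: 9.85
eef_pos: [0.4703, 0.0288, 0.38]
eef_rot: [1.984, 2.434, 0.001]
ft_force: [-1.2, -0.8, -0.9]
gripper_width: 0.0561
gripper_force: 0.0
time_s: 10.85
eef_pos: [0.6497, -0.0633, 0.3786]
eef_rot: [-1.993, -2.428, 0.0]
ft_force: [-0.3, 0.0, 0.1]
gripper_width: 0.0567
gripper_force: 0.0
top shackle 206 [[-42.2, -10.5, 20.5], [-1.9, 3.7, 109.1], [40.6, 9.3, 135.8]] ((0.3124580383300781, -1.5558853149414062), (80.12138366699219, 18.414966583251953), 0.2609322667121887)
top grip 89 ((643.6532592773438, 5.637596130371094), (25.864633560180664, 35.90993881225586), 16.70561408996582) 0.34421546726518826
side shackle 195 [[-40.3, -13.3, 21.1], [12.8, -8.7, 111.4], [37.4, 2.4, 134.5]] ((-4.533470153808594, -5.364645957946777), (16.30292510986328, 73.2198715209961), 88.66197204589844)
side grip 95 ((646.8275756835938, 2.976369857788086), (24.02470588684082, 36.63869857788086), 10.692219734191895) 0.34292241732731
wrist shackle 1250 [[-38.2, -12.1, 20.3], [4.0, -7.5, 120.4], [40.9, 4.4, 135.3]] ((-0.38068389892578125, -2.953359603881836), (83.15605163574219, 18.149627685546875), 0.16064798831939697)
wrist grip 1582 ((645.3659057617188, 4.178403854370117), (23.96910285949707, 35.809635162353516), 14.143318176269531) 0.34426640166512823
pos [ 0.649  -0.0627  0.3799] yaw 11.32 tilt [ 0.001 -0.    -1.   ] t 11.0 w 0.056619192290117686 F [ 0.1  0.2 -0.3]
turn [ 0.009  0.003 -0.01 ] shift after [1.421e+00 1.000e-03 3.970e-01]
```

View pics/c5.png

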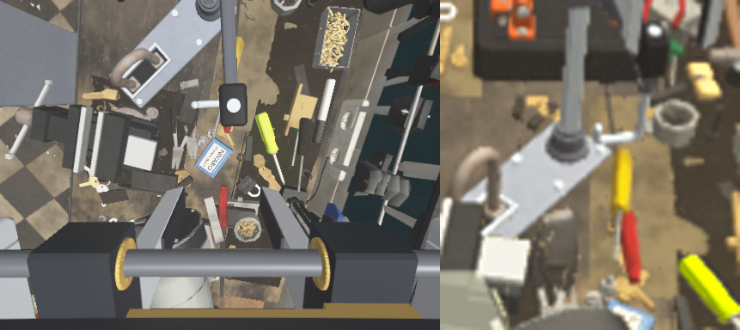

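The shackle stands upright in the tray, at (145,65) in the left picture. The grip is clear at (233,103), which works out to (0.645, 0.004) with yaw 14°, so the swing is about 0.89. Next I'll take the grip.

```bash
python3 -m crank '[{"dx":0,"dy":0,"dz":0,"rx":0,"ry":0,"rz":-0.35},{"dx":0.3,"dy":0.06,"dz":0,"rx":0,"ry":0,"rz":0},{"dx":0.4,"dy":0.08,"dz":0,"rx":0,"ry":0,"rz":0},{"dx":0.4,"dy":0.07,"dz":0,"rx":0,"ry":0,"rz":0},{"dx":0.22,"dy":0.04,"dz":0.1,"rx":0,"ry":0,"rz":0},{"dx":0,"dy":0,"dz":0.4,"rx":0,"ry":0,"rz":0},{"dx":0,"dy":0,"dz":0.5,"rx":0,"ry":0,"rz":0},{"dx":0,"dy":0,"dz":0.4,"rx":0,"ry":0,"rz":0},{"dx":0,"dy":0,"dz":0.2,"rx":0,"ry":0,"rz":0},{"dx":0,"dy":0,"dz":0,"rx":0,"ry":0,"rz":0}]'
python3 -m crank '[{"dx":0,"dy":0,"dz":0,"rx":0,"ry":0,"rz":0}]'
```

```text
time_s: 12.0
eef_pos: [0.6445, 0.0046, 0.297]
eef_rot: [-1.929, -2.475, 0.003]
ft_force: [-0.6, -0.4, 0.5]
gripper_width: 0.0563
gripper_force: 0.0
time_s: 12.1
eef_pos: [0.6455, 0.0044, 0.2999]
eef_rot: [1.931, 2.477, 0.001]
ft_force: [-0.7, -0.2, 0.3]
gripper_width: 0.0566
gripper_force: 0.0
```

```bash
python3 -m crank '[{"dx":0,"dy":0,"dz":0,"rx":0,"ry":0,"rz":0},{"dx":0,"dy":0,"dz":0,"rx":0,"ry":0,"rz":0},{"dx":0,"dy":0,"dz":0,"rx":0,"ry":0,"rz":0},{"dx":0,"dy":0,"dz":0,"rx":0,"ry":0,"rz":0},{"dx":0,"dy":0,"dz":0,"rx":0,"ry":0,"rz":0},{"dx":0,"dy":0,"dz":0,"rx":0,"ry":0,"rz":0}]' 0 50
```

```text
time_s: 12.7
eef_pos: [0.6455, 0.0041, 0.2993]
eef_rot: [1.931, 2.478, 0.001]
ft_force: [-0.1, -0.4, 1.3]
gripper_width: 0.0239
gripper_force: 50.0
```

```bash
python3 -m crank '[{"dx":0,"dy":0,"dz":0.15,"rx":0,"ry":0,"rz":0},{"dx":0,"dy":0,"dz":0.25,"rx":0,"ry":0,"rz":0},{"dx":0,"dy":0,"dz":0.3,"rx":0,"ry":0,"rz":0},{"dx":0,"dy":0,"dz":0.3,"rx":0,"ry":0,"rz":0}]'
python3 -m crank '[{"dx":0,"dy":0,"dz":0.3,"rx":0,"ry":0,"rz":0},{"dx":0,"dy":0,"dz":0.3,"rx":0,"ry":0,"rz":0},{"dx":0,"dy":0,"dz":0.3,"rx":0,"ry":0,"rz":0},{"dx":0,"dy":0,"dz":0.3,"rx":0,"ry":0,"rz":0},{"dx":0,"dy":0,"dz":0.2,"rx":0,"ry":0,"rz":0},{"dx":0,"dy":0,"dz":0,"rx":0,"ry":0,"rz":0}]'
cat > grip.py <<'E'
from h import *
import sys
x0,y0=map(float,sys.argv[1:3])
for n in('top','side'):
    c=arm.camera_params(n);p,d=arm.read_camera(n);np.savez(n+'6.npz',p=p,d=d)
    v,u=np.mgrid[0:384,0:512];o,r=ray(n,np.c_[u.ravel(),v.ravel()],c);X=o+r*d.reshape(-1,1)
    for nm,lo,hi in(('prong?',.05,.125),('arm?',.14,.19)):
        m=(d.ravel()>0)&(np.hypot(X[:,0]-x0,X[:,1]-y0)<.06)&(X[:,2]>lo)&(X[:,2]<hi);S=X[m]
        if len(S)>3:print(n,nm,len(S),np.percentile(S,[3,50,97],axis=0).round(3).tolist())
E
python3 grip.py .645 .004
```

```text
time_s: 13.1
eef_pos: [0.6456, 0.0041, 0.2542]
eef_rot: [1.928, 2.473, 0.005]
ft_force: [0.4, 0.7, 15.4]
gripper_width: 0.0237
gripper_force: 50.1
time_s: 13.7
eef_pos: [0.6454, 0.0041, 0.1817]
eef_rot: [1.93, 2.476, 0.002]
ft_force: [-1.1, -0.6, 11.1]
gripper_width: 0.0238
gripper_force: 50.0
top prong? 64 [[0.628, 0.022, 0.059], [0.635, 0.043, 0.07], [0.646, 0.062, 0.077]]
top arm? 54 [[0.624, 0.025, 0.162], [0.633, 0.042, 0.175], [0.644, 0.06, 0.179]]
side prong? 160 [[0.601, -0.044, 0.05], [0.637, 0.0, 0.074], [0.656, 0.059, 0.116]]
side arm? 58 [[0.626, -0.017, 0.143], [0.647, -0.006, 0.174], [0.665, 0.022, 0.19]]
```

```bash
python3 -m crank '[{"dx":-0.012,"dy":-0.126,"dz":0.04,"rx":0,"ry":0,"rz":0.25},{"dx":-0.025,"dy":-0.252,"dz":0,"rx":0,"ry":0,"rz":0.5},{"dx":-0.025,"dy":-0.252,"dz":0,"rx":0,"ry":0,"rz":0.5},{"dx":-0.025,"dy":-0.252,"dz":0,"rx":0,"ry":0,"rz":0.5},{"dx":-0.025,"dy":-0.252,"dz":0,"rx":0,"ry":0,"rz":0.5},{"dx":-0.025,"dy":-0.252,"dz":0,"rx":0,"ry":0,"rz":0.5},{"dx":0,"dy":0,"dz":0,"rx":0,"ry":0,"rz":0}]'; python3 go.py .5 .05 .18 -10
```

```text
time_s: 14.5
eef_pos: [0.5767, -0.009, 0.1812]
eef_rot: [2.368, 2.06, 0.003]
ft_force: [-1.4, -0.5, 12.8]
gripper_width: 0.0236
gripper_force: 50.0
pos [ 0.5767 -0.009   0.1812] yaw -7.95 tilt [ 0.004 -0.001 -1.   ] t 14.5 w 0.02359445290685312 F [-1.4 -0.5 12.8]
turn [0.026 0.003 0.257] shift after [ 0.896 -1.716  0.023]
```

```bash
python3 -m crank '[{"dx":-0.025,"dy":-0.252,"dz":0,"rx":0,"ry":0,"rz":0.5},{"dx":-0.025,"dy":-0.252,"dz":0.02,"rx":0,"ry":0,"rz":0.5},{"dx":-0.025,"dy":-0.252,"dz":0.02,"rx":0,"ry":0,"rz":0.5},{"dx":-0.025,"dy":-0.252,"dz":0,"rx":0,"ry":0,"rz":0.5},{"dx":0,"dy":0,"dz":0,"rx":0,"ry":0,"rz":0}]'; python3 - <<'E'
from h import *
for n in('top','side','wrist'):
    p,d=arm.read_camera(n);np.savez(n+'7.npz',p=p,d=d,**{k:np.array(v) for k,v in arm.camera_params(n).items()})
a=np.load('wrist7.npz')['p'];b=np.load('side7.npz')['p'][150:260,220:340]
cv2.imwrite('pics/c7.png',np.hstack([cv2.resize(a,(440,330)),cv2.resize(b,(360,330),interpolation=cv2.INTER_CUBIC)])[...,::-1])
E
python3 go.py .5 .05 .18 -23.95
```

```text
time_s: 15.0
eef_pos: [0.5266, -0.0017, 0.179]
eef_rot: [2.631, 1.711, 0.003]
ft_force: [-3.4, -2.6, 12.2]
gripper_width: 0.024
gripper_force: 50.0
pos [ 0.5272 -0.0019  0.1789] yaw -23.85 tilt [ 0.003 -0.001 -1.   ] t 15.15 w 0.023519567597542437 F [-3.  -1.  12.5]
turn [ 0.022 -0.001  0.012] shift after [ 0.728 -0.919 -0.021]
```

View pics/c7.png

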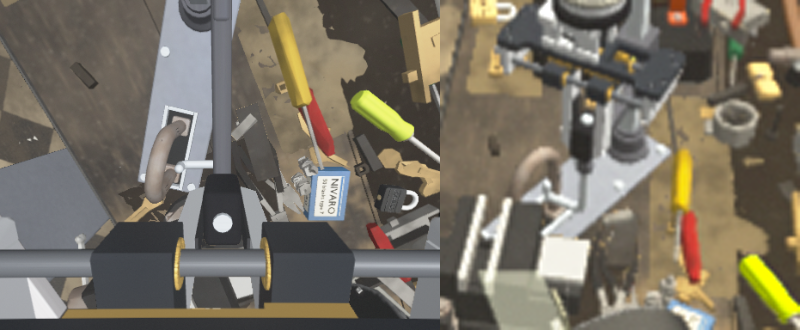

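The prong tip, at (180,163) in the wrist view, is lined up with the arch opening. In the side view it points at the shackle near (548,190). I'll continue slowly.

```bash
python3 -m crank '[{"dx":-0.015,"dy":-0.126,"dz":0.02,"rx":0,"ry":0,"rz":0.25},{"dx":-0.015,"dy":-0.126,"dz":0,"rx":0,"ry":0,"rz":0.25},{"dx":-0.015,"dy":-0.126,"dz":0,"rx":0,"ry":0,"rz":0.25}]'; python3 -m crank '[{"dx":-0.015,"dy":-0.126,"dz":0,"rx":0,"ry":0,"rz":0.25},{"dx":-0.015,"dy":-0.126,"dz":0,"rx":0,"ry":0,"rz":0.25},{"dx":-0.015,"dy":-0.126,"dz":0,"rx":0,"ry":0,"rz":0.25},{"dx":0,"dy":0,"dz":0,"rx":0,"ry":0,"rz":0}]'
python3 - <<'E'
from h import *
a=np.radians(52.95);e=np.array([np.cos(a),np.sin(a)]);nn=np.array([-e[1],e[0]])
for n in('top','side'):
    p,d=arm.read_camera(n);np.savez(n+'8.npz',p=p,d=d)
    c=arm.camera_params(n);v,u=np.mgrid[0:384,0:512];o,r=ray(n,np.c_[u.ravel(),v.ravel()],c);X=o+r*d.reshape(-1,1)
    q=X[:,:2]-[.4698,.0288];A=np.c_[q@e,q@nn,X[:,2]]*1000
    m=(d.ravel()>0)&(abs(A[:,0])<55)&(abs(A[:,1])<14)&(A[:,2]>20)&(A[:,2]<138);S=A[m]
    if len(S)>10:print(n,'shackle',len(S),np.percentile(S,[2,50,98],axis=0).round(1).tolist())
    m=(d.ravel()>0)&(abs(A[:,0])<20)&(abs(A[:,1])<45)&(A[:,2]>65)&(A[:,2]<108);S=A[m]
    if len(S)>3:print(n,'prong',len(S),np.percentile(S,[2,50,98],axis=0).round(1).tolist())
b=np.load('side8.npz')['p'][150:260,220:340];cv2.imwrite('pics/c8.png',cv2.resize(b,(600,550),interpolation=cv2.INTER_CUBIC)[...,::-1])
E
python3 go.py .5 .05 .18 -35.95
```

```text
time_s: 15.45
eef_pos: [0.5094, 0.0042, 0.1776]
eef_rot: [2.717, 1.571, 0.003]
ft_force: [-2.5, -3.1, 12.8]
gripper_width: 0.0239
gripper_force: 50.1
time_s: 15.85
eef_pos: [0.4916, 0.0125, 0.1777]
eef_rot: [2.796, 1.428, 0.002]
ft_force: [-4.2, -2.5, 13.1]
gripper_width: 0.0236
gripper_force: 50.0
top shackle 82 [[-2.5, -6.7, 20.3], [28.8, 4.8, 77.0], [41.9, 9.4, 127.5]]
top prong 18 [[-4.8, 1.5, 76.7], [-1.5, 17.3, 82.9], [5.0, 22.6, 103.1]]
side shackle 144 [[-39.8, -13.2, 24.2], [-7.2, -8.5, 113.6], [40.1, 4.4, 135.3]]
side prong 41 [[-5.1, -35.5, 76.2], [-1.7, -18.7, 82.5], [3.4, 5.7, 105.3]]
pos [0.4918 0.0123 0.1777] yaw -35.84 tilt [ 0.002 -0.001 -1.   ] t 15.95 w 0.023399534841862225 F [-3.6 -1.9 12.9]
turn [ 0.018 -0.002  0.014] shift after [ 0.705 -0.31  -0.047]
```

```bash
python3 -m crank '[{"dx":0,"dy":0,"dz":-0.1,"rx":0,"ry":0,"rz":0},{"dx":0,"dy":0,"dz":-0.15,"rx":0,"ry":0,"rz":0},{"dx":0,"dy":0,"dz":-0.15,"rx":0,"ry":0,"rz":0},{"dx":0,"dy":0,"dz":-0.08,"rx":0,"ry":0,"rz":0},{"dx":0,"dy":0,"dz":-0.04,"rx":0,"ry":0,"rz":0},{"dx":0,"dy":0,"dz":-0.04,"rx":0,"ry":0,"rz":0},{"dx":0,"dy":0,"dz":-0.04,"rx":0,"ry":0,"rz":0},{"dx":0,"dy":0,"dz":-0.04,"rx":0,"ry":0,"rz":0},{"dx":0,"dy":0,"dz":-0.04,"rx":0,"ry":0,"rz":0},{"dx":0,"dy":0,"dz":-0.04,"rx":0,"ry":0,"rz":0}]'
python3 -m crank '[{"dx":0,"dy":0,"dz":-0.05,"rx":0,"ry":0,"rz":0},{"dx":0,"dy":0,"dz":-0.05,"rx":0,"ry":0,"rz":0},{"dx":0,"dy":0,"dz":-0.05,"rx":0,"ry":0,"rz":0},{"dx":0,"dy":0,"dz":-0.05,"rx":0,"ry":0,"rz":0},{"dx":0,"dy":0,"dz":0,"rx":0,"ry":0,"rz":0}]'
```

```text
time_s: 16.95
eef_pos: [0.4919, 0.0123, 0.213]
eef_rot: [2.796, 1.429, 0.002]
ft_force: [-2.7, -2.4, 7.9]
gripper_width: 0.0235
gripper_force: 50.0
time_s: 17.45
eef_pos: [0.4918, 0.0124, 0.2207]
eef_rot: [2.797, 1.429, -0.001]
ft_force: [-4.9, -3.0, 5.5]
gripper_width: 0.0237
gripper_force: 50.0
```

```bash
python3 -m crank '[{"dx":0,"dy":0,"dz":-0.05,"rx":0,"ry":0,"rz":0},{"dx":0,"dy":0,"dz":-0.1,"rx":0,"ry":0,"rz":0},{"dx":0,"dy":0,"dz":-0.12,"rx":0,"ry":0,"rz":0},{"dx":0,"dy":0,"dz":-0.12,"rx":0,"ry":0,"rz":0},{"dx":0,"dy":0,"dz":-0.12,"rx":0,"ry":0,"rz":0},{"dx":0,"dy":0,"dz":-0.12,"rx":0,"ry":0,"rz":0},{"dx":0,"dy":0,"dz":-0.12,"rx":0,"ry":0,"rz":0},{"dx":0,"dy":0,"dz":-0.12,"rx":0,"ry":0,"rz":0},{"dx":0,"dy":0,"dz":-0.12,"rx":0,"ry":0,"rz":0},{"dx":0,"dy":0,"dz":-0.12,"rx":0,"ry":0,"rz":0}]'
python3 -m crank '[{"dx":0,"dy":0,"dz":-0.12,"rx":0,"ry":0,"rz":0},{"dx":0,"dy":0,"dz":-0.1,"rx":0,"ry":0,"rz":0},{"dx":0,"dy":0,"dz":-0.08,"rx":0,"ry":0,"rz":0},{"dx":0,"dy":0,"dz":-0.05,"rx":0,"ry":0,"rz":0},{"dx":0,"dy":0,"dz":-0.03,"rx":0,"ry":0,"rz":0},{"dx":0,"dy":0,"dz":-0.02,"rx":0,"ry":0,"rz":0},{"dx":0,"dy":0,"dz":0,"rx":0,"ry":0,"rz":0}]'
```

```text
time_s: 18.45
eef_pos: [0.4917, 0.0124, 0.2756]
eef_rot: [2.797, 1.429, -0.002]
ft_force: [-4.1, -3.1, 3.6]
gripper_width: 0.0236
gripper_force: 50.0
time_s: 19.15
eef_pos: [0.4917, 0.0124, 0.296]
eef_rot: [2.797, 1.429, -0.001]
ft_force: [-4.4, -3.1, 5.0]
gripper_width: 0.0237
gripper_force: 50.0
```

```bash
python3 -m crank '[{"dx":0,"dy":0,"dz":-0.02,"rx":0,"ry":0,"rz":0},{"dx":0,"dy":0,"dz":-0.02,"rx":0,"ry":0,"rz":0},{"dx":0,"dy":0,"dz":-0.02,"rx":0,"ry":0,"rz":0},{"dx":0,"dy":0,"dz":0,"rx":0,"ry":0,"rz":0}]'
```

```text
time_s: 19.55
eef_pos: [0.4917, 0.0124, 0.299]
eef_rot: [2.797, 1.429, -0.001]
ft_force: [-3.7, -3.4, 4.5]
gripper_width: 0.0238
gripper_force: 50.0
```

```bash
python3 -m crank '[{"dx":0,"dy":0,"dz":-0.02,"rx":0,"ry":0,"rz":0},{"dx":0,"dy":0,"dz":-0.02,"rx":0,"ry":0,"rz":0},{"dx":0,"dy":0,"dz":0,"rx":0,"ry":0,"rz":0}]'
```

```text
time_s: 19.85
eef_pos: [0.4917, 0.0124, 0.2992]
eef_rot: [-2.797, -1.429, 0.004]
ft_force: [-3.5, -4.0, -1.6]
gripper_width: 0.0239
gripper_force: 50.0
```

```bash
python3 -m crank '[{"dx":-0.015,"dy":0,"dz":0,"rx":0,"ry":0,"rz":0},{"dx":0,"dy":0,"dz":0,"rx":0,"ry":0,"rz":0},{"dx":0,"dy":0,"dz":0,"rx":0,"ry":0,"rz":0}]' 0 8; python3 -m crank '[{"dx":0,"dy":0,"dz":0,"rx":0,"ry":0,"rz":0},{"dx":0,"dy":0,"dz":0,"rx":0,"ry":0,"rz":0},{"dx":0,"dy":0,"dz":0,"rx":0,"ry":0,"rz":0},{"dx":0,"dy":0,"dz":0,"rx":0,"ry":0,"rz":0},{"dx":0,"dy":0,"dz":0,"rx":0,"ry":0,"rz":0}]' 0.5
python3 -m crank '[{"dx":0,"dy":0,"dz":-0.1,"rx":0,"ry":0,"rz":0},{"dx":0,"dy":0,"dz":-0.3,"rx":0,"ry":0,"rz":0},{"dx":0,"dy":0,"dz":-0.4,"rx":0,"ry":0,"rz":0},{"dx":0,"dy":0,"dz":-0.5,"rx":0,"ry":0,"rz":0},{"dx":0,"dy":0,"dz":-0.5,"rx":0,"ry":0,"rz":0},{"dx":0,"dy":0,"dz":-0.3,"rx":0,"ry":0,"rz":0},{"dx":0,"dy":0,"dz":0,"rx":0,"ry":0,"rz":0},{"dx":0,"dy":0,"dz":0,"rx":0,"ry":0,"rz":0},{"dx":0,"dy":0,"dz":0,"rx":0,"ry":0,"rz":0},{"dx":0,"dy":0,"dz":0,"rx":0,"ry":0,"rz":0}]'
python3 -m crank '[{"dx":0,"dy":0,"dz":0,"rx":0,"ry":0,"rz":0},{"dx":0,"dy":0,"dz":0,"rx":0,"ry":0,"rz":0},{"dx":0,"dy":0,"dz":0,"rx":0,"ry":0,"rz":0},{"dx":0,"dy":0,"dz":0,"rx":0,"ry":0,"rz":0},{"dx":0,"dy":0,"dz":0,"rx":0,"ry":0,"rz":0},{"dx":0,"dy":0,"dz":0,"rx":0,"ry":0,"rz":0},{"dx":0,"dy":0,"dz":0,"rx":0,"ry":0,"rz":0},{"dx":0,"dy":0,"dz":0,"rx":0,"ry":0,"rz":0},{"dx":0,"dy":0,"dz":0,"rx":0,"ry":0,"rz":0},{"dx":0,"dy":0,"dz":0,"rx":0,"ry":0,"rz":0}]'
cat > fin.py <<'E'
from h import *
a=np.radians(52.95);e=np.array([np.cos(a),np.sin(a)]);nn=np.array([-e[1],e[0]])
for n in('side','top'):
    p,d=arm.read_camera(n);c=arm.camera_params(n);v,u=np.mgrid[0:384,0:512];o,r=ray(n,np.c_[u.ravel(),v.ravel()],c);X=o+r*d.reshape(-1,1)
    q=X[:,:2]-[.4698,.0288];A=np.c_[q@e,q@nn,X[:,2]]*1000
    m=(d.ravel()>0)&(abs(A[:,0])<55)&(abs(A[:,1])<40)&(A[:,2]>60)&(A[:,2]<238);S=A[m]
    if len(S)>10:print(n,len(S),np.percentile(S,[1,50,99],axis=0).round(1).tolist())
    if n=='side':cv2.imwrite('pics/fin.png',cv2.resize(p[90:290,190:350],(480,600),interpolation=cv2.INTER_CUBIC)[...,::-1])
E
python3 fin.py; python3 -m crank '[{"dx":0,"dy":0,"dz":0,"rx":0,"ry":0,"rz":0},{"dx":0,"dy":0,"dz":0,"rx":0,"ry":0,"rz":0},{"dx":0,"dy":0,"dz":0,"rx":0,"ry":0,"rz":0}]'; python3 fin.py
```

```text
time_s: 20.15
eef_pos: [0.4917, 0.0124, 0.2992]
eef_rot: [-2.796, -1.429, 0.002]
ft_force: [0.0, -0.7, -4.8]
gripper_width: 0.024
gripper_force: 8.0
time_s: 20.65
eef_pos: [0.4919, 0.0123, 0.3008]
eef_rot: [2.797, 1.43, 0.001]
ft_force: [-0.1, 0.2, -0.0]
gripper_width: 0.0469
gripper_force: 0.0
time_s: 21.65
eef_pos: [0.4914, 0.0123, 0.4041]
eef_rot: [-2.796, -1.429, 0.003]
ft_force: [-0.1, 0.5, 0.0]
gripper_width: 0.047
gripper_force: 0.0
time_s: 22.65
eef_pos: [0.4917, 0.0122, 0.4055]
eef_rot: [-2.797, -1.43, -0.0]
ft_force: [0.2, 0.7, 0.6]
gripper_width: 0.0471
gripper_force: 0.0
side 381 [[-43.2, -35.6, 95.7], [-5.8, -9.6, 171.8], [40.2, 14.0, 228.9]]
top 154 [[-7.3, -13.8, 99.3], [26.0, 6.0, 199.9], [46.0, 23.1, 223.3]]
time_s: 23.05
eef_pos: [0.4917, 0.0122, 0.4055]
eef_rot: [-2.797, -1.43, -0.0]
ft_force: [-0.0, 0.2, -0.0]
gripper_width: 0.0471
gripper_force: 0.0
side 381 [[-42.5, -35.3, 96.6], [-5.8, -9.8, 173.6], [41.6, 14.2, 232.5]]
top 155 [[-7.2, -13.7, 98.8], [26.1, 5.7, 200.1], [45.9, 22.5, 222.7]]
```

View pics/fin.png

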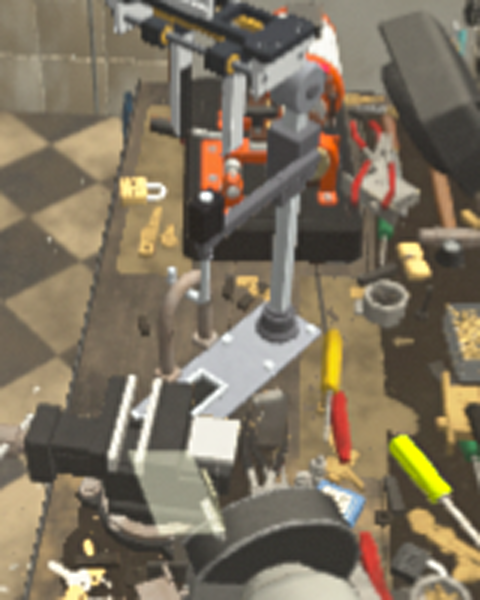

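The shackle hangs from the raised hook at about (185,310), above the empty tray. The fingers at (210,110) are clear of it, and the measurements taken 0.5 s apart agree, so it is still.

```bash
python3 -c "
from plant import arm
print(arm.finish_job())"
```

```text
the job is handed in; nothing more can be done
None
```

The shackle hangs still from the raised hook, the robot has let go and is clear of everything, and the job was handed in at about 23 s of robot time; it reported no verdict.

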